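# Mount the flanged lens barrel in the housing's slotted plate and lock it

### The arm

A 7-joint arm with a two-finger parallel gripper is mounted at the origin on the work surface. World frame = base frame: x ahead of the robot, y to its left, z up, the work surface at z = 0. Lengths are in m, angles in degrees, forces in N, time in s.
With the tool pointing down it reaches from about 0.4 to 0.9 m from the base axis. Payload 5.6 kg.
Tool frame: the origin (TCP) lies midway between the tips of the shut fingers; the grasp point (between the pads) lies 19 mm behind it; z points along the fingers, y is the line along which they close (so a half turn about z gives the same grasp; the last joint's range is limited). The gripper opens to 92 mm and grips with 3 to 60 N. Pads are 20 mm wide; open, the fingers measure 128 mm over their backs; the gripper's body (75 mm by 189 mm) begins 69 mm behind the grasp point.
Start: joints at [-70.187, 26.786, -0.665, 91.828, 0.344, 61.387, -3.226], TCP at [0.246, 0.601, 0.215] pointing down, gripper open.
Joint ranges: [-144.91, 144.91], [-17.63, 115.5], [-89.93, 88.59], [15.96, 139.68], [-74.01, 254.01], [8.47, 105.57], [-167.45, 167.45]. Speed limits (degrees/s): [147.25, 147.25, 180, 180, 180, 180, 180].

### API

Orientations are given as [roll, pitch, yaw] about the fixed x, y, z axes, in that order (R = Rz(yaw) Ry(pitch) Rx(roll)).
In Python, from bench import move_pose, move_l, movej, set_gripper, pause, inverse_kinematics, read_camera, IKError, finish_job, read_t, read_qpos, read_joint_vel, read_joint_efforts, read_tcp_pos, read_eef_rot, read_force, read_wrist_torque, read_opening, read_grasp_force gives the robot as it stands. Calls block until the motion is done:
- move_pose(position, orientation): joint-space move of the TCP to a pose.
- move_l(position, rot=None, rate=0.15): straight line of the TCP; rot=None keeps the orientation; rate is the mean speed in m/s.
- movej(angles): joint-space move.
- set_gripper(opening): finger opening in m; the grip force is fixed at half the most; returns when the fingers have stopped.
- pause(seconds).
- inverse_kinematics(position, orientation): joint angles nearest the present ones, or None.
- read_camera(name): name is "scene" or "top" or "wrist"; returns a dict with "color" (400x640x3 uint8, red, green, blue), "z_map" (400x640 float32, m along the optical axis (not along the pixel's ray), 0 where there is no reading), "intrinsics" (3x3 intrinsics, pixels), "eye" and "attitude" of the camera in the world. Camera axes: x right, y down, z forward; pixel columns grow to the right and rows downward; lengths in m; the calibration is good to about 2 mm. A picture is of the moment at which its call begins.
A pose or a line that the arm cannot do raises IKError and nothing moves.
- finish_job(): hands the job in; it is judged then, once.
Readings, each from a call of its own:
- read_t(): time.
- read_qpos(): joint angles.
- read_joint_vel(): joint speeds.
- read_joint_efforts(): joint torques, N m.
- read_tcp_pos(): TCP position.
- read_eef_rot(): TCP orientation.
- read_force(): force on the tool from outside, world axes, zero at the start.
- read_wrist_torque(): the same for the moment, N m.
- read_opening(): finger opening in m.
- read_grasp_force(): force on a finger pad.
Only numpy, scipy, OpenCV 4.12 (cv2) and the standard library are available. Lean on these libraries where they do the work, as an engineer would, in place of code of your own. Each camera call takes 0.05 s, during which the arm holds its last target. There are 200 camera calls.

### The job

Draw the keeper bar on the inspection housing fully open, then slide the flanged lens barrel, kept upright, sideways into the slot of the white mounting plate, flange underneath the plate, until it meets the closed end of the slot. Then push the keeper bar fully shut across the slot so the barrel is locked in, and let go; leave the plain tube and the other things where they are.

Things in the scene. Friction and masses are not known exactly. Their poses are not given: they have to be found in the camera images.
- lens_barrel: Black lens barrel to be mounted, loose, upright on the table, 90 mm tall in all: a cylinder of 36 mm diameter with a round foot flange of 58 mm diameter, 6 mm thick, its rim top bare steel. 0.13 to 0.25 kg. Origin: centre of its underside; z up along the barrel. Grip its upper half, so the fingers clear the keeper's knob.
- housing: Steel inspection housing fixed on the table, a flat-topped box 240 (x) x 280 (y) x 70 (z) mm; position and yaw vary. Origin: centre of its underside; sizes below are in its frame. On its top a white slotted plate, x = -10 to 90, y = -48 to 48 mm, 6 mm thick, its underside 9 mm above the box's top (3 mm play for the flange), top face at z = 85 mm.
- seat (a point): Where the centre of the barrel's underside belongs: on the housing's top (z = 70 mm) over the dark viewing port, at x = 45 mm, y = 0 in the housing's frame; there the barrel touches the closed end of the slot. Axes as the housing's.
- slot_mouth (a point): Middle of the mouth of the slot, on the housing's top (x = -10, y = 0, z = 70 mm in its frame). The slot is 40 mm wide along y = 0, opens to -x here, flared to 54 mm over its first 10 mm; its square closed end is at x = 63 mm. Under the plate the flange's way is 68 mm wide. In front, x = -120 to -10 mm, the top is bare: lower the barrel there (say x = -60), then slide it to +x.
- keeper (a joint): Dark steel keeper bar, 12 (x) x 102 (y) x 8 mm, sliding along the housing's y on the white plate at x = 18 mm. Value in m: 0 = shut (bar from y = -30 to 72 mm, across the slot, 3 mm from the seated barrel), 0.060 = fully open to +y (bar's end at y = 30 mm, slot clear). Starts between shut and half open; friction 1.5 N, stays where left, stops at both ends.
- keeper_knob (a point): Point on the axis of the keeper's upright black knob, 14 mm diameter, 40 mm tall on the bar (z = 93 to 133 mm over the table). The point is at z = 115 mm; in the housing's frame x = 18 mm, y = 60 mm + keeper value. Grip it from above or push it; when shut it is 60 mm in y from the seated barrel's axis.
- plain_tube: Bystander: black plain lens tube of 36 mm diameter, 90 mm tall, same finish but without a flange, standing upright. Its place may be swapped with the barrel's. Origin: centre of its underside. Leave it.
- stopper_tray: Bystander: white tray 200 x 150 x 14 mm with rows of cream stoppers, 24 mm high with them. Origin: centre of its underside. Leave it.
- screwdriver: Bystander: screwdriver lying on the table, 180 mm long along its own x. Leave it.
- camera_body: Bystander: aluminium camera body 50 x 60 x 45 mm. Origin: centre of its underside. Leave it.

How it is judged:
By the outcome, as a careful person would: the job done as asked, in the order asked, and still so for the second after the job is handed in, with the robot touching nothing.
It also fails if it takes over 72 s, if anything falls off the work surface, if the arm or the gripper's body presses on something with over 40 N, if the wrist force passes 120 N, or if a joint passes its speed limit or range.

## Working session

There is one attempt and no reset: what is moved stays moved. The work goes in short steps, each a Python script; the robot and the scene stay as the last script left them, time stands still between calls to the robot, and variables do not carry over. Pictures are saved under pics/ and viewed, at most 10 in all, crops included, and the job is handed in when it is done.

```bash
mkdir -p pics; ls; cat > h.py <<'E'
import numpy as np, cv2
from bench import *
def grab(name,f=None):
    c=read_camera(name)
    if f: cv2.imwrite('pics/'+f,c['color'][:,:,::-1])
    return c
def rotm(c):
    a=np.array(c['attitude'])
    if a.shape==(3,3): return a
    from scipy.spatial.transform import Rotation as R
    return R.from_euler('xyz',a.ravel(),degrees=True).as_matrix() if a.size==3 else R.from_quat(a).as_matrix()
def cloud(c):
    K=np.array(c['intrinsics']);z=c['z_map'];v,u=np.mgrid[:z.shape[0],:z.shape[1]]
    p=np.stack([(u-K[0,2])/K[0,0]*z,(v-K[1,2])/K[1,1]*z,z],-1)
    return p@rotm(c).T+np.array(c['eye'])
def ray(c,u,v,h):
    K=np.array(c['intrinsics']);d=rotm(c)@np.array([(u-K[0,2])/K[0,0],(v-K[1,2])/K[1,1],1]);e=np.array(c['eye'])
    return e+d*(h-e[2])/d[2]
E
python3 - <<'E'
from h import *
import pickle
for n in ('top','scene'):
    c=grab(n,n+'0.png'); pickle.dump(c,open(n+'.pkl','wb')); print(n,c['eye'],c['attitude'],c['intrinsics'])
print(read_eef_rot(),read_t())
E
```

```text
pics
top [ 0.51152018 -0.06248516  1.38037011] [-175.29754349    0.75116535  -88.31577688] [[375.18181186   0.         316.57573763]
 [  0.         375.18181186 192.69207884]
 [  0.           0.           1.        ]]
scene [1.44718635 0.19059333 1.3541149 ] [-145.450507     -0.87144823  106.83278065] [[515.1627688    0.         314.44545512]
 [  0.         515.1627688  202.55244648]
 [  0.           0.           1.        ]]
[-1.79909400e+02  6.73849900e-03  1.57722706e+02] 0.1
```

View pics/top0.png

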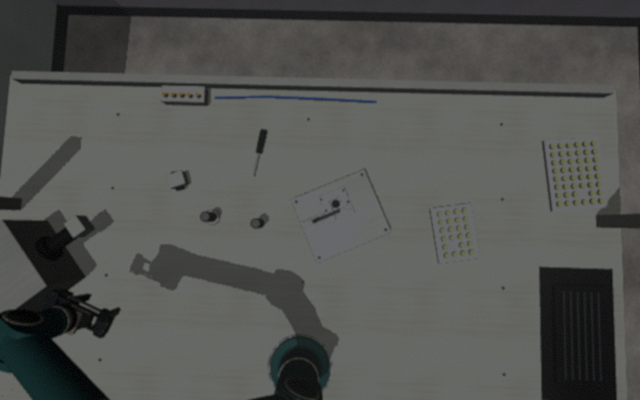

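View pics/scene0.png

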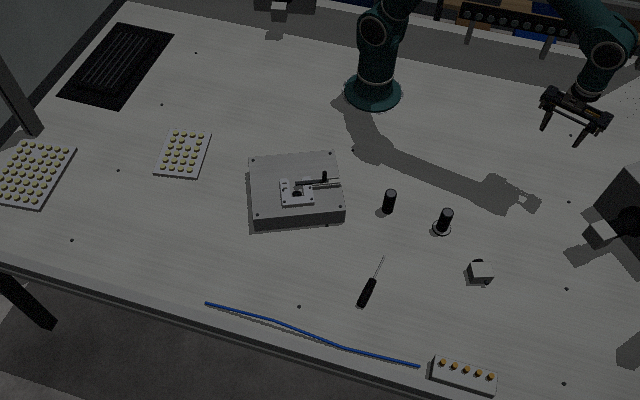

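The top view shows the flanged barrel at about (210,216), the plain tube at (258,223) and the housing around (341,215). The images are dark, so I'll brighten and enlarge crops and measure from depth.

```bash
python3 - <<'E'
from h import *
import pickle
t=pickle.load(open('top.pkl','rb'));s=pickle.load(open('scene.pkl','rb'))
f=lambda c,a,b,x,y,k:cv2.resize(np.clip(c['color'][a:b,x:y,::-1].astype(float)*1.7,0,255).astype(np.uint8),None,fx=k,fy=k,interpolation=cv2.INTER_CUBIC)
A=f(t,160,270,190,400,3.8);B=f(s,140,245,240,460,3.6)
w=798;A=A[:,:w];B=B[:,:w];im=np.zeros((A.shape[0]+B.shape[0],800,3),np.uint8);im[:A.shape[0],:A.shape[1]]=A;im[A.shape[0]:,:B.shape[1]]=B
cv2.imwrite('pics/crop0.png',cv2.resize(im,None,fx=.74,fy=.74) if im.shape[0]>600 and im.shape[0]*.74<600 else im[:600]); print(im.shape)
for n,c in(('top',t),('scene',s)):
    P=cloud(c);m=c['z_map']>0
    h=m&(abs(P[...,2]-.07)<.006)&(P[...,0]>.3)&(P[...,0]<.9)&(abs(P[...,1])<.35)
    nl,l,st,ce=cv2.connectedComponentsWithStats(h.astype(np.uint8))
    i=1+np.argmax(st[1:,4]);q=P[l==i]
    r=cv2.minAreaRect((q[:,:2]*1000).astype(np.float32));print(n,'housing',st[i],r,np.median(q[:,2]))
    # tall things
    for lo,hi in((.10,.15),(.08,.10)):
        k=m&(P[...,2]>lo)&(P[...,2]<hi)&(P[...,0]>.3)&(P[...,0]<.95)&(P[...,1]>-.35)&(P[...,1]<.45)
        nl,l,st,ce=cv2.connectedComponentsWithStats(k.astype(np.uint8))
        for j in range(1,nl):
            if st[j,4]>3: q=P[l==j];print(lo,st[j],q.mean(0).round(4),(np.ptp(q,axis=0)).round(3))
E
```

```text
(796, 800, 3)
top housing [ 291  169  100   94 4570] ((542.7011108398438, -127.07852172851562), (240.2494659423828, 280.1530456542969), 24.307418823242188) 0.0696801105946091
0.1 [313 218   4   4  13] [ 0.5239 -0.0393  0.1332] [0.01  0.01  0.009]
0.08 [301 186  54  44 768] [ 0.5671 -0.0888  0.0864] [0.152 0.181 0.02 ]
0.08 [200 211  11  11  92] [0.5256 0.3399 0.0898] [0.035 0.034 0.017]
0.08 [250 218  11  10  90] [0.5077 0.1657 0.0893] [0.031 0.035 0.016]
scene housing [ 248  150   98   71 4447] ((540.983642578125, -125.92977905273438), (247.7728271484375, 280.615966796875), 24.191776275634766) 0.0699989176172684
0.1 [322 171   5  10  43] [ 0.5236 -0.0389  0.12  ] [0.017 0.014 0.034]
0.08 [280 176  61  30 876] [ 0.5669 -0.0853  0.0868] [0.149 0.182 0.018]
0.08 [385 189  12  12 111] [0.5088 0.1671 0.0892] [0.04  0.034 0.019]
0.08 [441 208  13  12 116] [0.5265 0.3418 0.0895] [0.04  0.034 0.019]
```

View pics/crop0.png

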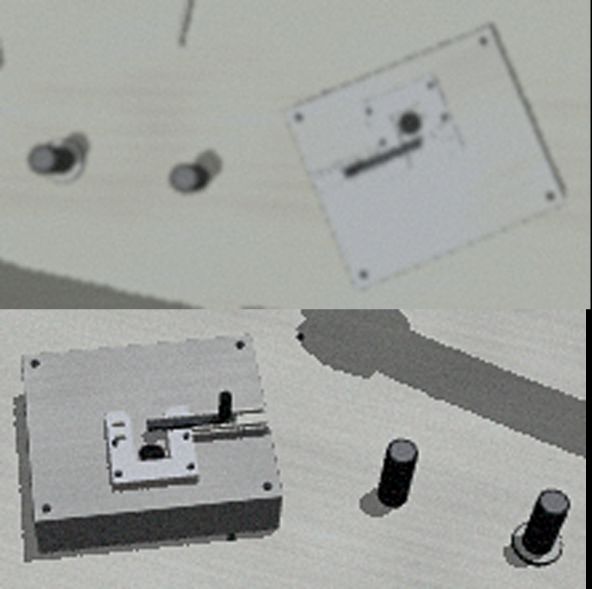

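The brightened crops confirm it: the flanged barrel is at (0.526,0.341) and the housing centre is near (0.542,-0.127) with yaw 24.3°. The knob is at (0.524,-0.039), so the keeper is about 28 mm open. Next I'll move above the knob and look with the wrist camera.

```bash
python3 - <<'E'
from h import *
import pickle
for y in (24.3,-155.7):
    print(y,[inverse_kinematics([.5239,-.0392,.28],[180,0,y]),inverse_kinematics([.526,.341,.06],[180,0,y])])
move_pose([.5239,-.0392,.28],[180,0,-155.7])
c=grab('wrist');pickle.dump(c,open('w1.pkl','wb'))
cv2.imwrite('pics/w1.png',np.clip(c['color'][:,:,::-1].astype(float)*1.5,0,255).astype(np.uint8))
print(read_tcp_pos(),read_eef_rot(),c['eye'],c['attitude'],read_t())
P=cloud(c);m=c['z_map']>0
for lo,hi in((.122,.15),(.08,.089),(.065,.074)):
    k=(m&(P[...,2]>lo)&(P[...,2]<hi)).astype(np.uint8)
    nl,l,st,ce=cv2.connectedComponentsWithStats(k)
    for j in range(1,nl):
        if st[j,4]>100: q=P[l==j];print(lo,st[j],q.mean(0).round(4),cv2.minAreaRect((q[:,:2]*1000).astype(np.float32)))
E
```

```text
24.3 [array([-37.70318644,  12.45660039,  45.02696369, 107.18405617,
        -9.75235211,  64.2698463 , -54.79133171]), array([-56.32709446,  37.52971875,  27.91128404, 102.64377342,
       -23.49482835,  45.66576767, -82.3419397 ])]
-155.7 [array([-22.62863338,  10.94087488,  26.8617044 , 106.38795957,
        -5.47834253,  63.93122727, 120.52511981]), array([-32.48308321,  35.35721977,  -4.77226547, 100.91796022,
         3.98212993,  43.88786194,  75.0496988 ])]
[ 0.52401848 -0.03833667  0.27987268] [ 1.79987090e+02 -6.99319236e-03 -1.55624803e+02] [ 0.46017061 -0.0668778   0.4513529 ] [ 1.65688607e+02 -4.39391039e-02  1.14397884e+02] 2.6333
0.122 [317 176  13  14 147] [ 0.519  -0.0407  0.1329] ((519.6566162109375, -40.44093704223633), (12.984421730041504, 13.207329750061035), 7.774426460266113)
0.08 [ 211  153  107   79 3457] [ 0.5868 -0.1102  0.0861] ((570.1708984375, -96.49472045898438), (99.77816772460938, 128.45834350585938), 23.753986358642578)
0.08 [ 268  153   96   35 1185] [ 0.5151 -0.0497  0.0859] ((518.1889038085938, -50.07723617553711), (34.67433547973633, 119.74142456054688), 16.04306411743164)
0.08 [459 216  21  24 102] [0.502  0.1516 0.0842] ((502.7884216308594, 154.1219940185547), (13.335145950317383, 34.2765007019043), 82.53588104248047)
0.065 [  128    57   241   191 30469] [ 0.5135 -0.158   0.0712] ((539.5787963867188, -127.64656066894531), (238.65518188476562, 280.5093994140625), 24.46091651916504)
0.065 [ 247  188  117   60 4876] [ 0.5799 -0.0194  0.0711] ((584.6908569335938, -38.2242431640625), (83.34031677246094, 154.48785400390625), 24.27123260498047)
```

View pics/w1.png

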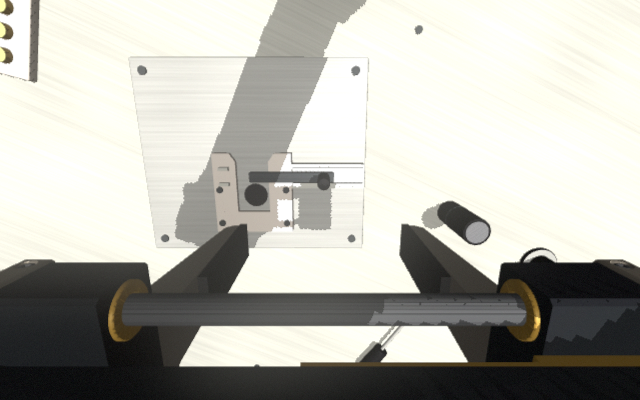

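The wrist view shows the keeper bar across the slot with its knob at (323,181), and the camera agrees with the others within 4 mm. I'll grip the knob along the housing's y, draw it open to the stop, and use the stop as a y reference.

```bash
cat >> h.py <<'E'
YAW=24.35
ex=np.array([np.cos(np.radians(YAW)),np.sin(np.radians(YAW)),0]);ey=np.array([-ex[1],ex[0],0])
RT=[180,0,YAW-180]
C=np.array([.5418,-.1270,0])
def W(x,y,z): return C+ex*x+ey*y+np.array([0,0,z])
def Hf(p): d=np.asarray(p)-C; return np.array([d@ex,d@ey,p[2]]).round(4)
E
python3 - <<'E'
from h import *
k=np.array([.5230,-.0392,0])
print('knob H',Hf(k))
set_gripper(.06)
move_l(list(k+[0,0,.102]),RT,rate=.2)
set_gripper(0.0)
print(read_opening(),read_grasp_force(),Hf(read_tcp_pos()),read_force(),read_t())
p=read_tcp_pos();y0=Hf(p)[1]
# travel towards the stop
move_l(list(p+ey*(.112-y0)),None,rate=.06)
print(Hf(read_tcp_pos()),read_force()@ey,read_opening())
F=[]
for y in np.arange(.114,.128,.0015):
    move_l(list(p+ey*(y-y0)),None,rate=.03)
    f=read_force();F.append((round(y,4),Hf(read_tcp_pos())[1],(f@ey).round(1)));print(F[-1])
    if f@ey<-12: break
print(read_opening(),read_t(),read_force())
E
```

```text
knob H [0.0191 0.0877 0.    ]
0.012558238416921275 30.000171661376953 [0.0191 0.0877 0.102 ] [-0.44213567  0.24374366  0.78816572] 5.075
[0.0191 0.1133 0.102 ] 1.971973697219915 0.01306742089385202
(np.float64(0.114), np.float64(0.1141), np.float64(1.3))
(np.float64(0.1155), np.float64(0.1152), np.float64(-1.2))
(np.float64(0.117), np.float64(0.117), np.float64(-0.9))
(np.float64(0.1185), np.float64(0.1187), np.float64(-1.0))
(np.float64(0.12), np.float64(0.12), np.float64(-1.4))
(np.float64(0.1215), np.float64(0.1201), np.float64(-5.3))
(np.float64(0.123), np.float64(0.1201), np.float64(-9.1))
(np.float64(0.1245), np.float64(0.1201), np.float64(-13.5))
0.013371963216196263 7.6333 [  7.27878768 -11.49789055  -5.38497667]
```

The stop was met at y = 0.120, so the housing frame is confirmed. Next I'll release and fetch the barrel.

```bash
python3 - <<'E'
from h import *
p=read_tcp_pos()
move_l(list(p-ey*.003),None,rate=.05)
set_gripper(.05)
p=read_tcp_pos();move_l([p[0],p[1],.25],None,rate=.25)
b=[.526,.3405]
set_gripper(.09)
move_pose([*b,.16],RT)
t=grab('top','top1.png');P=cloud(t)
k=(t['z_map']>0)&(P[...,2]>.128)&(P[...,2]<.136)&(abs(P[...,0]-.48)<.08)&(abs(P[...,1]-0)<.06)
print('knob top',P[k].mean(0),Hf(P[k].mean(0)),k.sum())
move_l([*b,.050],RT,rate=.15)
set_gripper(0)
print(read_opening(),read_grasp_force(),read_tcp_pos(),read_force(),read_t())
move_l([*b,.19],None,rate=.2)
print(read_opening(),read_force(),read_t())
q=W(-.065,0,.19);move_pose(list(q),RT)
s=grab('scene');cv2.imwrite('pics/s1.png',cv2.resize(np.clip(s['color'][90:250,230:470,::-1]*1.6,0,255).astype(np.uint8),None,fx=3,fy=3))
print(Hf(read_tcp_pos()),read_eef_rot(),read_t())
E
```

```text
knob top [ 0.51081308 -0.01352531  0.13220513] [0.0186 0.1162 0.1322] 12
0.035355333370129714 29.994137585163116 [0.52587754 0.34073108 0.04997648] [ 0.1111245   1.31382658 -0.3776263 ] 13.2583
0.035376434700134574 [-0.03282035 -0.13118832 -1.76331519] 14.1083
[-0.064   0.0008  0.1899] [ 1.79989117e+02  1.97659263e-03 -1.55529641e+02] 15.9583
```

View pics/s1.png

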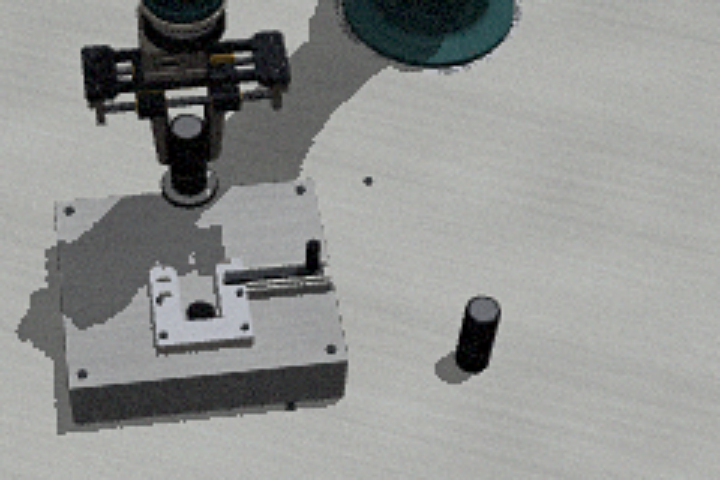

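The barrel is upright in the grip with its flange at about (190,185) in the crop. However, my back-off dragged the keeper about 3 mm from fully open (knob at y = 0.116). I'll set the barrel on the bare top, pull the keeper fully open again, then take the barrel back.

```bash
python3 - <<'E'
from h import *
move_l(list(W(-.065,0,.128)),RT,rate=.2)
for z in np.arange(.1225,.1185,-.0007):
    move_l(list(W(-.065,0,z)),RT,rate=.03)
    if read_force()[2]>1: break
print('set',Hf(read_tcp_pos()),read_force())
set_gripper(.08)
move_l(list(W(-.065,0,.24)),RT,rate=.3)
set_gripper(.05)
move_l(list(W(.019,.117,.24)),RT,rate=.3)
move_l(list(W(.019,.117,.102)),RT,rate=.25)
set_gripper(0)
print('grip',Hf(read_tcp_pos()),read_opening())
for y in (.1195,.1225,.124):
    move_l(list(W(.019,y,.102)),RT,rate=.03)
    print(Hf(read_tcp_pos()),read_force()@ey)
set_gripper(.05)
move_l(list(W(.019,.1195,.24)),RT,rate=.3)
print(read_t())
move_l(list(W(-.065,0,.24)),RT,rate=.3)
t=grab('top');P=cloud(t)
k=(t['z_map']>0)&(P[...,2]>.128)&(P[...,2]<.136)&(abs(P[...,0]-.51)<.05)&(abs(P[...,1])<.04)
h=[Hf(a) for a in P[k]];h=[a for a in h if a[1]>.09];print('knob',np.mean(h,0),len(h))
s=grab('scene');P=cloud(s)
k=(s['z_map']>0)&(P[...,2]>.115)&(P[...,2]<.136)&(abs(P[...,0]-.51)<.05)&(abs(P[...,1])<.04)
h=[Hf(a) for a in P[k]];h=[a for a in h if a[1]>.09];print('knob s',np.mean(h,0),len(h))
E
```

```text
set [-6.490e-02 -1.000e-04  1.199e-01] [-0.09476496  0.23090682  2.00018155]
grip [0.0192 0.1171 0.1023] 0.013454990493644238
[0.0192 0.1193 0.1023] -0.9205030215523506
[0.0193 0.1201 0.1023] -7.023144838763835
[0.0193 0.1201 0.1023] -10.460751557404278
23.7167
knob [0.01938571 0.11954286 0.13215714] 14
knob s [0.0215     0.12008462 0.12845769] 26
```

Keeper is now fully open at the stop. Next I'll regrasp the barrel and slide it in.

```bash
python3 - <<'E'
from h import *
set_gripper(.08)
move_l(list(W(-.065,0,.120)),RT,rate=.25)
set_gripper(0)
f0=read_force();print('grip',Hf(read_tcp_pos()),read_opening(),f0)
Z=.1212
move_l(list(W(-.065,0,Z)),RT,rate=.03)
f0=read_force()
xs=list(np.arange(-.03,.036,.01))+list(np.arange(.038,.054,.0015))
for x in xs:
    move_l(list(W(x,0,Z)),RT,rate=.06 if x<.036 else .03)
    f=read_force()-f0;print(Hf(read_tcp_pos()),(f@ex).round(1),(f@ey).round(1),f[2].round(1))
    if f@ex<-10 or abs(f@ey)>25 or abs(f[2])>25: break
print(read_opening(),read_t())
s=grab('scene');cv2.imwrite('pics/s2.png',cv2.resize(np.clip(s['color'][120:240,230:390,::-1]*1.6,0,255).astype(np.uint8),None,fx=4,fy=4))
E
```

```text
grip [-0.0649  0.      0.1201] 0.035536102708195405 [-0.53716356  1.48793122  2.51460686]
[-0.0303  0.      0.121 ] -1.0 0.7 0.2
[-1.960e-02  1.000e-04  1.212e-01] 0.4 -0.3 0.2
[-9.500e-03  1.000e-04  1.211e-01] -0.9 -1.6 -0.6
[5.000e-04 1.000e-04 1.211e-01] -0.7 -1.2 -0.2
[1.040e-02 1.000e-04 1.211e-01] -0.6 0.0 -0.1
[2.040e-02 1.000e-04 1.211e-01] -1.2 0.3 -0.2
[3.050e-02 1.000e-04 1.212e-01] -0.0 0.3 -0.1
[0.0381 0.     0.1211] -1.1 -0.7 0.7
[ 0.0395 -0.      0.1212] 0.1 -0.6 -0.3
[0.0411 0.     0.1212] 0.2 -1.0 -0.4
[0.0426 0.     0.1212] 0.4 -0.8 -0.2
[0.0441 0.     0.1212] -0.0 -0.0 0.4
[0.0456 0.     0.1212] 0.3 -0.1 -0.0
[ 4.62e-02 -1.00e-04  1.21e-01] -2.6 -0.5 1.5
[ 4.660e-02 -1.000e-04  1.209e-01] -6.6 0.2 3.0
[ 4.730e-02 -1.000e-04  1.208e-01] -7.7 -0.5 4.8
[ 0.0481 -0.0002  0.1208] -10.6 -0.4 6.1
0.03564220396784982 31.975
```

View pics/s2.png

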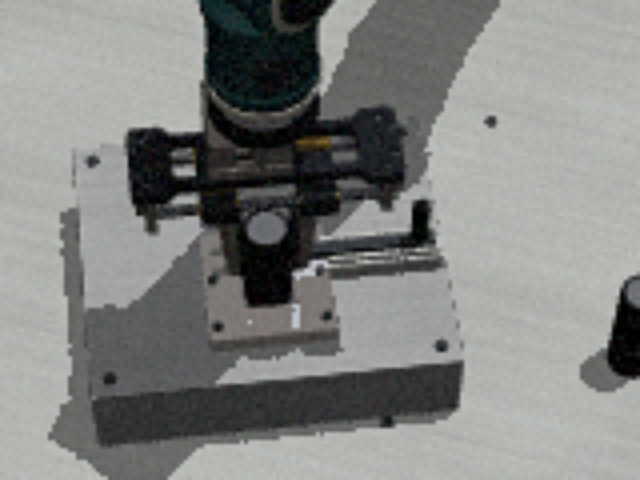

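The barrel met the closed end at x ≈ 0.046 and stands in the slot, with the knob well clear. I'll relax, lower and release it, then nudge it home low down with shut fingers and push the keeper shut.

```bash
python3 - <<'E'
from h import *
move_l(list(W(.0462,0,.1205)),RT,rate=.03)
move_l(list(W(.0462,0,.1198)),RT,rate=.03)
print('pre-release',Hf(read_tcp_pos()),read_force())
set_gripper(.07)
move_l(list(W(.0462,0,.24)),RT,rate=.25)
set_gripper(0)
move_l(list(W(-.015,0,.24)),RT,rate=.3)
move_l(list(W(-.015,0,.093)),RT,rate=.25)
f0=read_force()
for x in [.008]+list(np.arange(.0115,.026,.0015)):
    move_l(list(W(x,0,.093)),RT,rate=.04)
    f=read_force()-f0;print(Hf(read_tcp_pos()),(f@ex).round(1),f[2].round(1))
    if f@ex<-6: break
move_l(list(W(-.015,0,.093)),RT,rate=.1)
move_l(list(W(-.015,0,.24)),RT,rate=.3)
print(read_t())
for n in('top','scene'):
    c=grab(n);P=cloud(c)
    k=(c['z_map']>0)&(P[...,2]>.155)&(P[...,2]<.166)&(np.hypot(*(P[...,:2]-W(.045,0,0)[:2]).transpose(2,0,1))<.03)
    print(n,Hf(P[k].mean(0)),Hf(np.r_[cv2.minEnclosingCircle((P[k][:,:2]).astype(np.float32))[0],.16]),k.sum(),np.percentile(P[k][:,2],[5,95]))
E
```

```text
pre-release [ 0.0468 -0.      0.1204] [-1.68745042  0.02224177  3.70508059]
[0.0078 0.     0.0929] -0.3 -0.2
[ 0.0116 -0.      0.093 ] -0.1 1.4
[ 0.0131 -0.      0.093 ] 0.1 -0.2
[0.0146 0.     0.093 ] 1.0 0.6
[ 0.0158 -0.0001  0.0929] -0.9 -0.5
[ 0.0161 -0.0001  0.0929] -5.9 3.3
[ 0.0163 -0.0001  0.0928] -7.9 6.6
39.4167
top [0.0542 0.0077 0.1598] [0.0509 0.0054 0.16  ] 22 [0.15657563 0.16272934]
scene [0.0461 0.0013 0.1599] [0.0447 0.0018 0.16  ] 103 [0.15565834 0.16391895]
```

```bash
python3 - <<'E'
from h import *
move_l(list(W(.0185,.165,.24)),RT,rate=.3)
move_l(list(W(.0185,.165,.105)),RT,rate=.25)
f0=read_force()
for y in [.148,.14,.12,.10,.092]+list(np.arange(.09,.07,-.0015)):
    move_l(list(W(.0185,y,.105)),RT,rate=.05)
    f=read_force()-f0;print(Hf(read_tcp_pos()),(f@ey).round(1),(f@ex).round(1))
    if f@ey>10: break
y=Hf(read_tcp_pos())[1]
move_l(list(W(.0185,.125,.105)),RT,rate=.1)
move_l(list(W(.0185,.15,.25)),RT,rate=.3)
move_pose([.45,.25,.3],RT)
print(y,read_t())
for n in('top','scene'):
    c=grab(n,n+'3.png');P=cloud(c)
    k=(c['z_map']>0)&(P[...,2]>.12)&(P[...,2]<.136)&(np.hypot(*(P[...,:2]-W(.018,.065,0)[:2]).transpose(2,0,1))<.025)
    print(n,Hf(P[k].mean(0)),k.sum())
cv2.imwrite('pics/s3.png',cv2.resize(np.clip(c['color'][130:250,230:470,::-1]*1.6,0,255).astype(np.uint8),None,fx=3.3,fy=3.3))
E
```

```text
[0.0186 0.1477 0.1053] 0.7 -0.5
[0.0184 0.1397 0.105 ] 0.2 -0.3
[0.0185 0.1193 0.105 ] 0.1 -1.1
[0.0184 0.0993 0.105 ] 0.1 -0.6
[0.0185 0.0914 0.105 ] 1.6 -0.3
[0.0185 0.0899 0.105 ] 1.5 -0.3
[0.0185 0.0886 0.105 ] 1.1 -0.3
[0.0185 0.0869 0.105 ] 1.9 -1.5
[0.0185 0.0853 0.105 ] 0.8 -0.8
[0.0185 0.0838 0.105 ] 1.1 -0.6
[0.0185 0.0823 0.105 ] 1.8 -0.4
[0.0185 0.0817 0.1049] 4.0 -1.1
[0.0185 0.0815 0.1049] 7.7 -1.1
[0.0185 0.0814 0.1049] 10.9 -1.2
0.0814 47.5917
top [0.0186 0.0595 0.1326] 14
scene [0.0188 0.0605 0.1285] 26
```

View pics/s3.png

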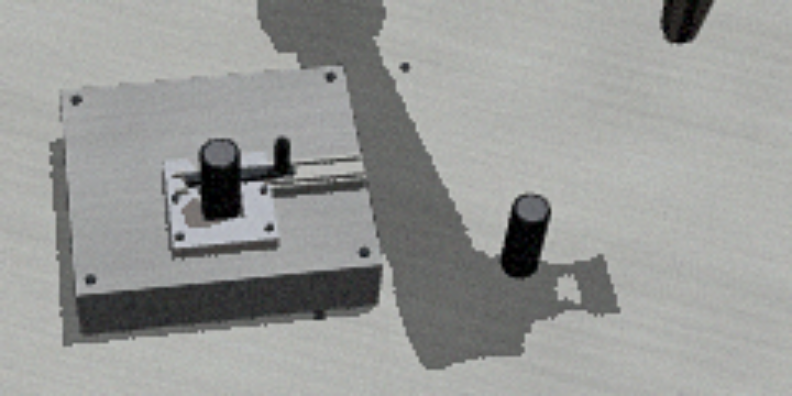

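The keeper lies shut behind the barrel with its knob at y = 0.060 (crop (282,155)). The barrel stands upright in the slot at (220,180), and the plain tube hasn't moved.

```bash
python3 -c "
from bench import *
print(read_t(),finish_job())"
```

```text
the job is handed in; nothing more can be done
47.6917 None
```

The job is handed in at 47.7 s: the barrel is upright against the closed end of the slot, the keeper is shut to its stop across it, and the plain tube and the other things were never touched; the keeper slipped back 3 mm after its first opening, so I reopened it fully before sliding the barrel in.

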